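Slide a filter carrier under the spring-closed light flap of a filter reader

ROBOT

A 6-joint arm with a two-finger parallel gripper is mounted at the origin on the work surface. World frame = base frame: x ahead of the robot, y to its left, z up, the work surface at z = 0. Lengths are in m, angles in rad, forces in N, time in s.
With the tool pointing down it reaches from about 0.375 to 0.975 m from the base axis. Payload 3.8 kg.
Tool frame: the origin (TCP) lies on the centre line of the jaws, within the pads' length; the fingertips stand 22 mm ahead of it and the grasp point (between the pads) lies 3 mm ahead of it; z points along the fingers, x is the direction in which the jaws open and shut, and the axes are right-handed (so a half turn about z gives the same grasp; the last joint's range is limited). The gripper opens to 85 mm and grips with 20 to 120 N. Pads are 22 mm wide; open, the fingers measure 114 mm over their backs; the gripper's body (76 mm by 85 mm) begins 54 mm behind the grasp point. The pads swing forward as they close: fully open they stand 13 mm farther back than shut.
Start: joints at [-1.212, 0.264, 1.604, -0, 1.274, -0.037], TCP at [0.26, -0.623, 0.253] pointing down, gripper open.
Joint ranges: [-2.63, 2.63], [-0.94, 2.18], [0.31, 2.57], [-1.31, 4.45], [0, 2.66], [-2.55, 2.55]. Speed limits (rad/s): [2.57, 2.57, 3.14, 3.14, 3.14, 3.14].

INTERFACE

Orientations are given as a rotation vector (axis times angle).
In Python, from workcell import bot, viewer gives the robot as it stands.
- The arm moves only by the tool move_arm, never from a script. Its argument "series" is text: rows parted by semicolons, each of 7 numbers parted by spaces: the turn, a rotation vector about the tool's x, y, z scaled (see below), then the shift along the tool's x, y, z scaled (see below), then the opening, from -1 (shut) to 1 (fully open). A call has exactly 8 rows; each row is the pose to reach, as a shift and turn from the pose commanded when the call began, along the tool's axes at that moment; what a row does not reach only later rows make up. The controller multiplies each number of a shift by 100 mm and each number of a turn by 120 degrees. A row lasts 1/10 s, in which the tool goes at most 50 mm and 8.59 degrees, less where a joint would pass 70% of its speed; a pose out of reach is approached as far as the arm can. A call with a number of a shift or a turn outside -1 to 1 is refused whole. A call with a gripper value outside its range is refused whole. The fingers move at their own pace and stop on an object; "squeeze" is the grip in N (left out, the last holds). Time passes only in rows, so rows that repeat a pose let the fingers close, or fill a call up. It gives the time, the measured TCP pose, the force and the opening at its end, in the units of the state.
- bot.read_state(): the state, without advancing time (a new reading comes with each control period).
- viewer.read_camera(name): name is "scene" or "side" or "wrist"; returns a dict with "pixels" (480x640x3 uint8, red, green, blue), "K" (3x3 intrinsics, pixels), "world_to_cam" (4x4, takes a point from world to camera coordinates); the wrist camera has in their place "mount" (4x4, takes a point from camera to tool coordinates, whose origin is the TCP and whose axes are the tool frame's). Camera axes: x right, y up, looking along -z (the intrinsics and any distortion apply to the point x, -y, -z); pixel columns grow to the right and rows downward; lengths in m; the calibration is good to about 2 mm. A picture is of the moment at which its call begins: read the wrist's pose just before it. There is no depth.
- bot.finish_job(): hands the job in, once; it reports no verdict.
The state is a dict: "time": time; "q": joint angles; "joint_vel": joint speeds; "joint_torque": joint torques, N m; "tool_pos": TCP position; "tcp_rot": TCP orientation; "wrist_force": force on the tool from outside, world axes, zero at the start; "torque": the same for the moment, N m; "width": opening from 0.0 (shut) to 1.0 (fully open).
Only numpy, scipy, OpenCV 4.12 (cv2) and the standard library are available. Lean on these libraries where they do the work, as an engineer would, in place of code of your own. Each camera call takes 0.05 s, during which the arm holds its last target.

TASK

Load the filter carrier that stands on the filter reader's loading stage: press the reader's press bar down with one fingertip so that the spring-closed light flap is held open, and meanwhile, with the other fingertip, push the carrier by its upright thumb plate along the rails, under the flap, until it is fully home against the end stop. Keep the flap up clear of the carrier until the carrier is home, then let the flap close down on it. Only push the carrier, never pick it up, and leave everything else on the bench and the reader standing where it is.

Things in the scene. Friction and masses are not known exactly. Their poses are not given: they have to be found in the camera images.
- reader: Filter reader, fixed bench instrument: light grey case, flat darker grey metal stage, console at the far end. Origin at bench level under the lane; x = the direction the carrier is pushed in (away from the robot), y left, z up. Places in this frame, mm: stage top z 55, x -113 to 157, y -113 to 61; console x 90 to 157, up to z 105; shut flap covers x 1 to 76, y -40 to 38.
- lane (a point): Point on the stage at reader x -48, y 0, z 55, on the middle line of the loading lane in front of the flap. The lane runs along the reader's x between two steel rails with inner faces at y +30 and -30, 5 thick, 6 high, from x -100 to 48; at its end an end stop, 6 high, near face at x 48.
- carrier: Filter carrier: loose aluminium block 60 long (x), 57 wide, 14 high, about 0.11 kg, white filter on top; upright thumb plate at its rear end (4 thick, 46 wide, top 30 above the underside, rear face at x -30). Origin: centre of underside, x towards the leading end. Starts on the stage between the rails (1.5 play each side), in front of the flap. When home its rear 12 mm and plate stand out in front of the flap.
- nest (a point): Point on the stage (reader x 18, y 0, z 55) where the carrier's origin is when its leading face touches the end stop, that is, fully home.
- flap (a joint): Light flap angle, rad: 0 shut on the empty stage, 0.70 fully open (stop). Dark grey shield plate 75 long (x), 78 wide, 12 thick. Rigid with it, across the hinge, is the press bar: pressing that down raises the flap, a spring shuts it (4 N to start, 6 N when open, at bar). Shut it slopes down and blocks the carrier; at 0.087 it is level and rests on a carrier; above 0.12 it is clear of it.
- hinge (a point): Point on the flap's hinge axis at reader x 0, y 45, z 71. The axis runs parallel to the lane, on its left. The flap lies to its right over the lane, the press bar to its left. Fixed to the reader.
- bar (a point): Centre of the black rubber strip on top of the steel press bar, 33 from the hinge axis; moves with it: reader (y, z) = (74, 87) at joint 0, (78, 73) at 0.436, (77, 64) at 0.70; x -25. The bar is a plate 140 long (reader x -95 to 45), 40 wide (6 to 46 left of the axis), 3 thick, rising from the axis at 0.436 rad when shut, 0.436 - q at joint q. It may be pressed and slid along anywhere on its length.
- spare: A second carrier, same shape and size, lying on the bench to the right of the reader. Leave alone. Origin: centre of the underside.
- vial: Small amber screw-cap vial, 22 diameter, 43 high, standing on the reader's stage to the right of the rails. Leave alone. Origin: centre of the underside.
- jar: White plastic jar with red cap, 54 diameter, 66 high, on the bench to the left of the reader. Leave alone. Origin: centre of the underside.
- amber: Amber reagent bottle, 68 diameter, 150 high, on the bench. Leave alone. Origin: centre of the underside.
- flask: Conical glass flask, 84 diameter, 124 high, on the bench. Leave alone. Origin: centre of the underside.
- beaker: Glass beaker, 72 diameter, 85 high, on the bench. Leave alone. Origin: centre of the underside.
- dishes: Two stacked clear Petri dishes in one piece, 90 diameter, 31 high, on the bench. Leave alone. Origin: centre of the underside.
Not all that is in view belongs to the job. Leave any pink look-alike of the carrier alone.

How it is judged:
On the way, in this order (a step that is already met when the one before it is completed fails the run):
1. the flap is held open while the carrier is still in front of it (value of joint flap above 0.12 rad and x of carrier in the frame of reader below -0.025 m), for 0.1 s.
2. the carrier is home against the stop while the flap is still held open (value of joint flap above 0.12 rad and x of carrier in the frame of reader above 0.014 m), for 0.1 s.
At the end, for the whole second after the job is handed in: The carrier lies flat on the stage between the rails within 4 mm of the end stop (its origin within 5 mm of nest, 2 mm of the stage height and 0.06 rad of the lane), at rest, and the flap has closed down on it (joint 0.05 to 0.12 rad) (x of carrier in the frame of reader above 0.014 m and horizontal distance between carrier and nest below 0.005 m and z of carrier in the frame of reader below 0.057 m and angle between the x axis of carrier and the x axis of reader, either way round below 0.06 rad and value of joint flap between 0.05 and 0.12 rad and linear speed of carrier below 0.01 m/s); the robot touches nothing.
It fails at once if the carrier is picked up: raised more than 8 mm or tilted more than 0.3 rad (z of carrier in the frame of reader above 0.063 m or angle between carrier's own z axis and vertical above 0.3 rad).
It fails at once if the flap is let down on the carrier before the carrier is home (value of joint flap below 0.095 rad and x of carrier in the frame of reader between -0.025 and 0.011 m).
It fails at once if the spare carrier, the vial, the jar or other ware is shifted by more than 25 mm or knocked over (distance of any of spare, vial, jar, amber, flask, beaker, dishes from where it was at the start of the episode above 0.025 m or angle between any of spare, vial, jar, amber, flask, beaker, dishes's own z axis and vertical above 0.5 rad).
It also fails if it takes over 38 s, if anything falls off the work surface, if the arm or the gripper's body presses on something with over 40 N, if the wrist force passes 120 N, or if a joint passes its speed limit or range.

## Working session

There is one attempt and no reset: what is moved stays moved. The work goes in short steps, Python scripts to look and compute and a tool call to move; the robot and the scene stay as the last step left them, time stands still between calls to the robot, and variables do not carry over. Pictures are saved under pics/ and viewed, and the job is handed in when it is done.

Besides the shell and the picture viewer there is one more tool, called by a JSON object that holds its "method" and its "body". move_arm: Moves the arm, as the interface text tells. Its arguments: {"type":"object","properties":{"series":{"type":"string"},"squeeze":{"type":"number"}},"required":["series"]}

```bash
mkdir -p pics; ls
python3 - <<'E'
from workcell import bot, viewer
import cv2, numpy as np
np.set_printoptions(precision=5,suppress=True)
print(bot.read_state())
for n in ("scene","side","wrist"):
    c=viewer.read_camera(n)
    cv2.imwrite(f"pics/{n}0.png",c["pixels"][:,:,::-1])
    print(n,{k:v for k,v in c.items() if k!="pixels"})
E
```

```text
pics
{'time': 0.0, 'q': array([-1.2119 ,  0.2648 ,  1.60538,  0.00001,  1.27367, -0.03689]), 'joint_vel': array([-0.00051,  0.00184,  0.00074,  0.00105, -0.00024, -0.00055]), 'joint_torque': array([  0.00025, -51.51171, -36.73097,  -0.00025,   0.01281,  -0.00002]), 'tool_pos': array([ 0.26001, -0.62218,  0.25193]), 'tcp_rot': array([-2.61373,  1.7406 ,  0.00286]), 'wrist_force': array([-0.33884, -0.68554, -0.13995]), 'torque': array([ 0.03332, -0.01805,  0.065  ]), 'width': 1.0062420753629742}
scene {'K': array([[466.72429,   0.     , 318.30113],
       [  0.     , 466.72429, 241.85424],
       [  0.     ,   0.     ,   1.     ]]), 'world_to_cam': array([[-0.42218,  0.90651,  0.00247,  0.22501],
       [-0.70416, -0.32965,  0.62888,  0.32235],
       [ 0.5709 ,  0.26376,  0.7775 , -1.45703],
       [ 0.     ,  0.     ,  0.     ,  1.     ]])}
side {'K': array([[579.43891,   0.     , 329.13373],
       [  0.     , 579.43891, 238.25979],
       [  0.     ,   0.     ,   1.     ]]), 'world_to_cam': array([[-0.84634, -0.53259,  0.00673,  0.45553],
       [ 0.26729, -0.41375,  0.87027, -0.21019],
       [-0.46071,  0.73835,  0.49253, -1.3786 ],
       [ 0.     ,  0.     ,  0.     ,  1.     ]])}
wrist {'K': array([[388.72154,   0.     , 321.81636],
       [  0.     , 388.72154, 243.32205],
       [  0.     ,   0.     ,   1.     ]]), 'mount': array([[ 1.     ,  0.00009,  0.001  , -0.00006],
       [ 0.00041, -0.94804, -0.31814, -0.07922],
       [ 0.00092,  0.31814, -0.94804, -0.12029],
       [ 0.     ,  0.     ,  0.     ,  1.     ]])}
```

View pics/scene0.png

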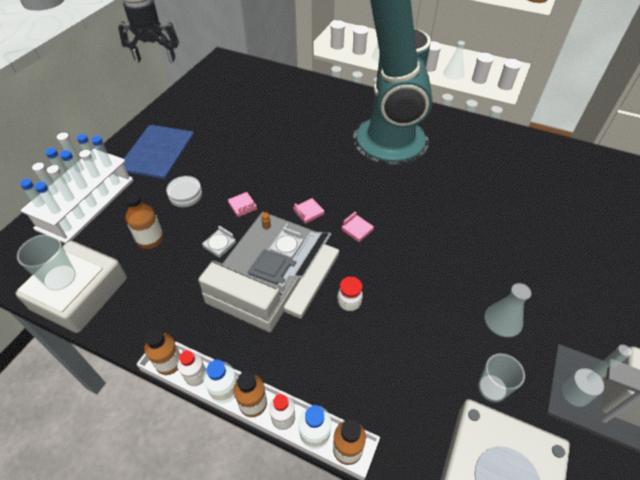

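View pics/side0.png

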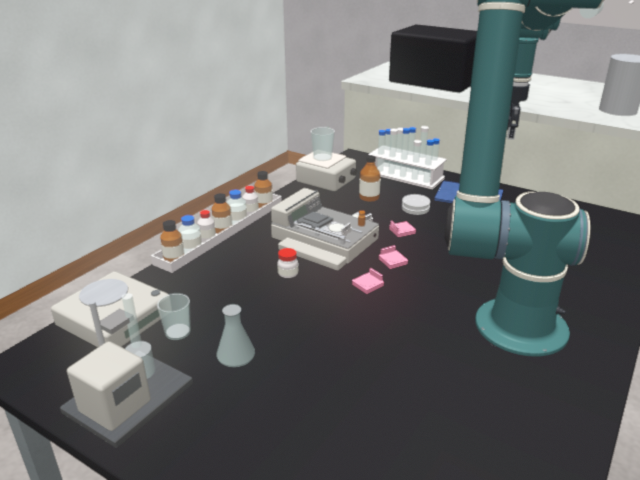

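View pics/wrist0.png

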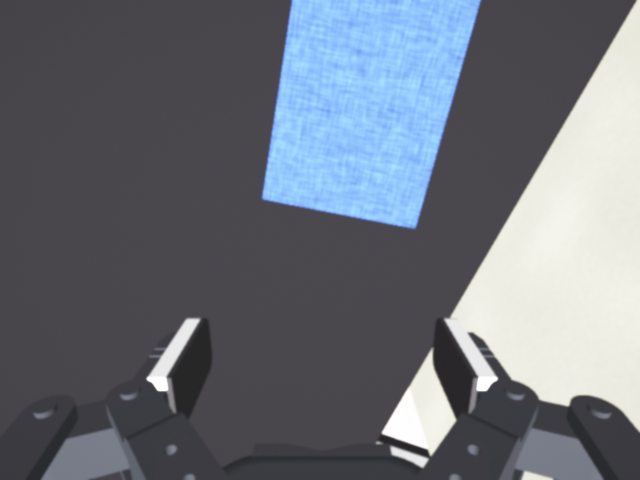

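Run:
```python
import cv2
a=cv2.imread("pics/scene0.png")[200:330,190:350];cv2.imwrite("pics/scene0c.png",cv2.resize(a,None,fx=5,fy=4.6,interpolation=cv2.INTER_CUBIC) if 0 else cv2.resize(a,None,fx=4.5,fy=4.5,interpolation=cv2.INTER_CUBIC))
a=cv2.imread("pics/side0.png")[180:280,260:420];cv2.imwrite("pics/side0c.png",cv2.resize(a,None,fx=5,fy=5,interpolation=cv2.INTER_CUBIC))
```

```text
(no output)
```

View pics/scene0c.png

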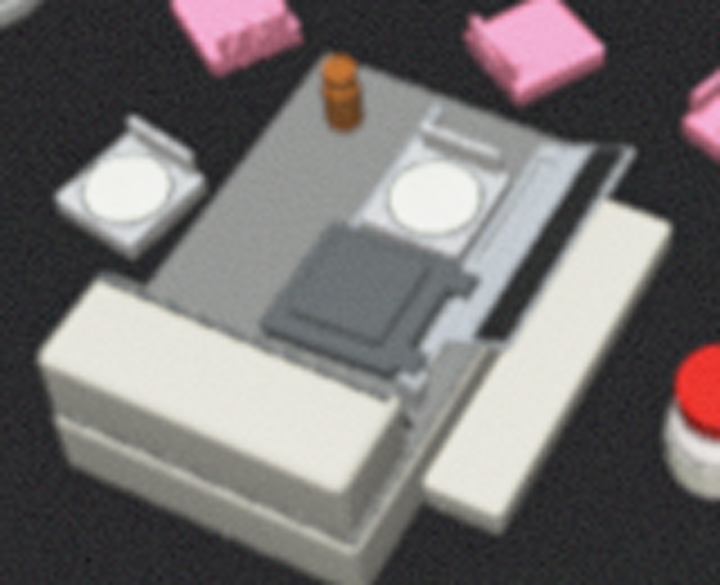

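View pics/side0c.png

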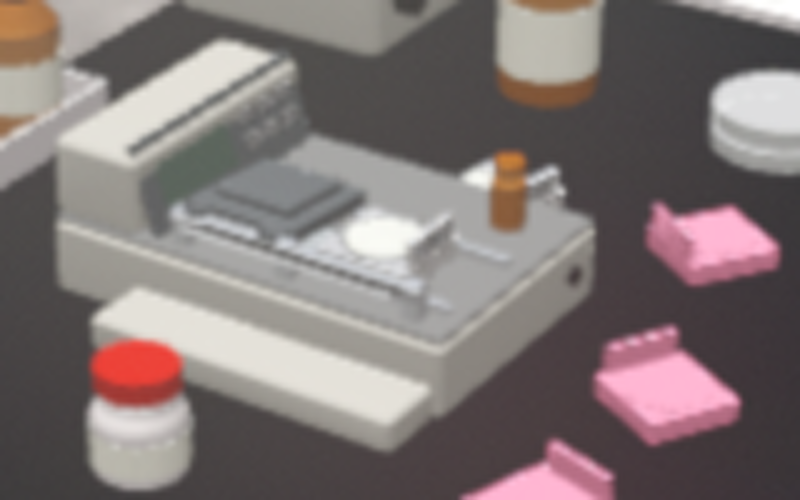

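```bash
cat > h.py <<'E'
import numpy as np, cv2
from scipy.optimize import least_squares
from scipy.spatial.transform import Rotation as R
np.set_printoptions(precision=4,suppress=True)
CAM={"scene":(np.array([[466.72429,0,318.30113],[0,466.72429,241.85424],[0,0,1]]),np.array([[-0.42218,0.90651,0.00247,0.22501],[-0.70416,-0.32965,0.62888,0.32235],[0.5709,0.26376,0.7775,-1.45703],[0,0,0,1]])),
"side":(np.array([[579.43891,0,329.13373],[0,579.43891,238.25979],[0,0,1]]),np.array([[-0.84634,-0.53259,0.00673,0.45553],[0.26729,-0.41375,0.87027,-0.21019],[-0.46071,0.73835,0.49253,-1.3786],[0,0,0,1]]))}
WK=np.array([[388.72154,0,321.81636],[0,388.72154,243.32205],[0,0,1]])
MT=np.array([[1,.00009,.001,-.00006],[.00041,-.94804,-.31814,-.07922],[.00092,.31814,-.94804,-.12029],[0,0,0,1]])
def wcam(pos,rv):
    T=np.eye(4);T[:3,:3]=R.from_rotvec(rv).as_matrix();T[:3,3]=pos
    return WK,np.linalg.inv(T@MT)
def proj(cam,P):
    K,W=cam; p=np.atleast_2d(P)@W[:3,:3].T+W[:3,3]
    return np.c_[K[0,0]*p[:,0]/-p[:,2]+K[0,2],K[1,1]*-p[:,1]/-p[:,2]+K[1,2]]
def back(cam,uv,z):
    K,W=cam; d=np.array([(uv[0]-K[0,2])/K[0,0],-(uv[1]-K[1,2])/K[1,1],-1.]); d=W[:3,:3].T@d; c=-W[:3,:3].T@W[:3,3]
    return c+d*(z-c[2])/d[2]
def r2w(p,P):
    P=np.atleast_2d(P)/1000.; c,s=np.cos(p[2]),np.sin(p[2])
    return np.c_[p[0]+c*P[:,0]-s*P[:,1],p[1]+s*P[:,0]+c*P[:,1],P[:,2]]
def fit(obs,p0):  # obs: (cam,[x,y,z]mm,(u,v))
    f=lambda p:np.concatenate([proj(c,r2w(p,X))[0]-np.array(u) for c,X,u in obs])
    r=least_squares(f,p0,loss='soft_l1');return r.x,f(r.x).reshape(-1,2)
E
python3 - <<'E'
from h import *
S,D=CAM["scene"],CAM["side"]
s=lambda a,b:(190+(a+.5)/4.5-.5,200+(b+.5)/4.5-.5)
d=lambda a,b:(260+a/5,180+b/5)
obs=[(S,[-113,-113,55],s(325,53)),(S,[157,-113,105],s(40,358)),(S,[157,61,105],s(345,492)),(S,[90,-113,105],s(103,280)),(S,[90,61,105],s(398,398)),
(D,[-113,61,55],d(443,345)),(D,[-113,-113,55],d(592,222)),(D,[157,61,105],d(62,145)),(D,[90,61,105],d(145,210) if 0 else d(140,160))]
p,r=fit(obs,[0.6,-.2,0]);print(p,r)
p,r=fit(obs[:5],[0.6,-.2,0]);print(p,r)
E
```

```text
[ 0.5964 -0.0727 -0.0135] [[-0.6118 -0.3096]
 [-3.2094 -0.2157]
 [ 0.0089  0.8934]
 [ 0.455  -5.4111]
 [ 4.0059 -3.0153]
 [-0.6115 -0.2391]
 [ 0.2672 -0.6078]
 [-3.3657 -1.1861]
 [-0.4068  1.6415]]
[ 0.5987 -0.0711 -0.0196] [[-0.1211  0.4137]
 [-3.3667  0.4735]
 [-0.3341  2.0621]
 [ 0.4772 -4.707 ]
 [ 3.8736 -1.8638]]
```

{"method": "move_arm", "body": {"series": "0 0 0.04 -0.1 -0.1 0 1; 0 0 0.08 -0.22 -0.22 0 1; 0 0 0.12 -0.35 -0.35 0 1; 0 0 0.15 -0.48 -0.48 0 1; 0 0 0.18 -0.6 -0.6 0 1; 0 0 0.196 -0.72 -0.72 0 1; 0 0 0.196 -0.84 -0.84 0 1; 0 0 0.196 -0.95 -0.95 0 1"}}

```text
time: 0.95
tool_pos: [0.3115, -0.4974, 0.253]
tcp_rot: [-2.206, 2.237, 0.001]
wrist_force: [0.2, 0.3, -0.0]
width: 0.999
```

{"method": "move_arm", "body": {"series": "0 0 0 -0.12 -0.06 0 1; 0 0 0 -0.24 -0.12 0 1; 0 0 0 -0.36 -0.18 0 1; 0 0 0 -0.5 -0.25 -0.1 0.7; 0 0 0 -0.62 -0.31 -0.1 0.4; 0 0 0 -0.75 -0.37 -0.1 0.4; 0 0 0 -0.87 -0.43 -0.1 0.4; 0 0 0 -1 -0.5 -0.1 0.4"}}

```text
time: 1.75
tool_pos: [0.3631, -0.3982, 0.2631]
tcp_rot: [-2.205, 2.238, 0.0]
wrist_force: [0.5, 0.8, -0.5]
width: 0.699
```

{"method": "move_arm", "body": {"series": "0 0 0 -0.12 -0.06 0 0.4; 0 0 0 -0.24 -0.12 0 0.4; 0 0 0 -0.36 -0.18 0 0.4; 0 0 0 -0.5 -0.25 -0.1 0.4; 0 0 0 -0.62 -0.31 -0.1 0.4; 0 0 0 -0.75 -0.37 -0.1 0.4; 0 0 0 -0.87 -0.43 -0.1 0.4; 0 0 0 -1 -0.5 -0.1 0.4"}}

```text
time: 2.55
tool_pos: [0.4146, -0.2989, 0.2731]
tcp_rot: [2.205, -2.238, -0.0]
wrist_force: [0.7, -0.0, 0.1]
width: 0.697
```

{"method": "move_arm", "body": {"series": "0 0 0 -0.12 -0.06 0 0.4; 0 0 0 -0.24 -0.12 0 0.4; 0 0 0 -0.36 -0.18 0 0.4; 0 0 0 -0.5 -0.25 -0.1 0.4; 0 0 0 -0.62 -0.31 -0.1 0.4; 0 0 0 -0.75 -0.37 -0.1 0.4; 0 0 0 -0.87 -0.43 -0.1 0.4; 0 0 0 -1 -0.5 -0.1 0.4"}}

```text
time: 3.35
tool_pos: [0.4659, -0.1997, 0.2828]
tcp_rot: [2.205, -2.238, -0.001]
wrist_force: [0.5, 0.1, 0.1]
width: 0.704
```

{"method": "move_arm", "body": {"series": "0 0 0 -0.12 -0.06 0 0.4; 0 0 0 -0.24 -0.12 0 0.4; 0 0 0 -0.36 -0.18 0 0.4; 0 0 0 -0.5 -0.25 -0.1 0.4; 0 0 0 -0.62 -0.31 -0.1 0.4; 0 0 0 -0.75 -0.37 -0.1 0.4; 0 0 0 -0.87 -0.43 -0.1 0.4; 0 0 0 -1 -0.5 -0.1 0.4"}}

```text
time: 4.15
tool_pos: [0.5173, -0.1005, 0.2928]
tcp_rot: [2.205, -2.237, -0.001]
wrist_force: [0.2, -0.0, 0.5]
width: 0.698
```

```bash
cat > snap.py <<'E'
import sys
from workcell import bot, viewer
import cv2, numpy as np
np.set_printoptions(precision=5,suppress=True)
t=sys.argv[1]
for n in sys.argv[2:]:
    s=bot.read_state(); c=viewer.read_camera(n)
    cv2.imwrite(f"pics/{n}{t}.png",c["pixels"][:,:,::-1]); print(n,repr(s["tool_pos"]),repr(s["tcp_rot"]),s["wrist_force"],s["width"],s["time"])
E
python3 snap.py 1 wrist
```

```text
wrist array([ 0.51735, -0.1005 ,  0.2928 ]) array([ 2.20461, -2.2375 , -0.0009 ]) [ 0.1654  -0.03798  0.46238] 0.6976001203758753 4.15
```

View pics/wrist1.png

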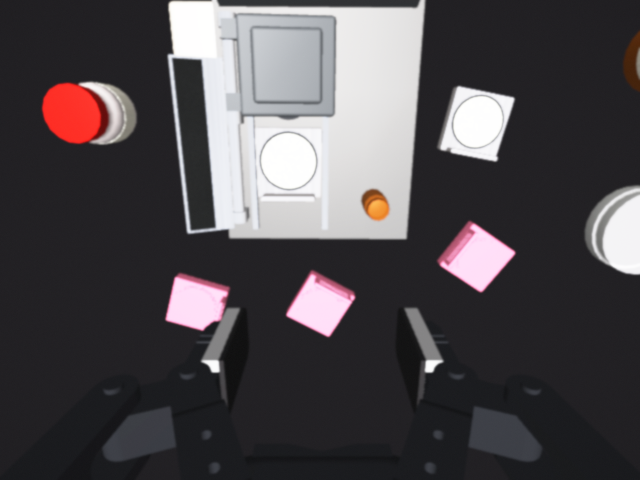

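Run:
```python
import cv2
a=cv2.imread("pics/wrist1.png")
cv2.imwrite("pics/w1a.png",cv2.resize(a[100:250,220:420],None,fx=4,fy=4,interpolation=cv2.INTER_CUBIC))
cv2.imwrite("pics/w1b.png",cv2.resize(a[0:130,160:345],None,fx=4,fy=4,interpolation=cv2.INTER_CUBIC))
```

```text
(no output)
```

View pics/w1a.png

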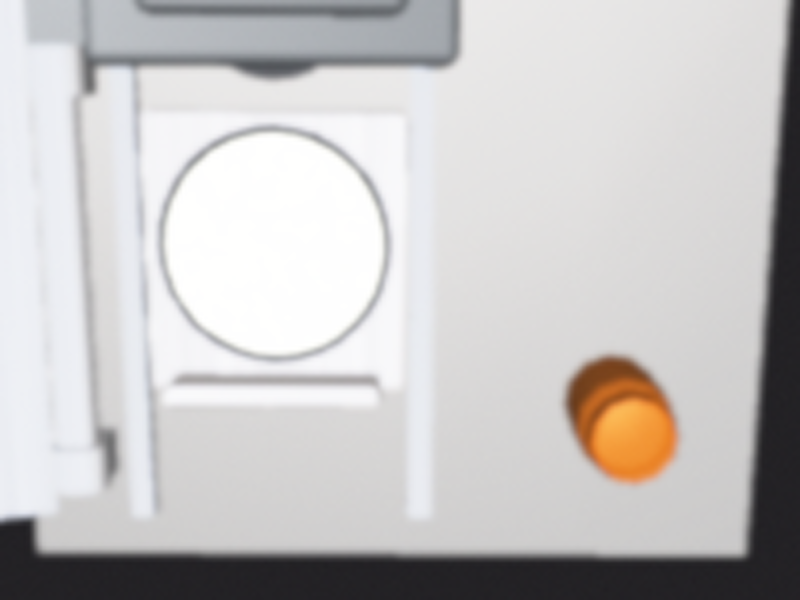

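View pics/w1b.png

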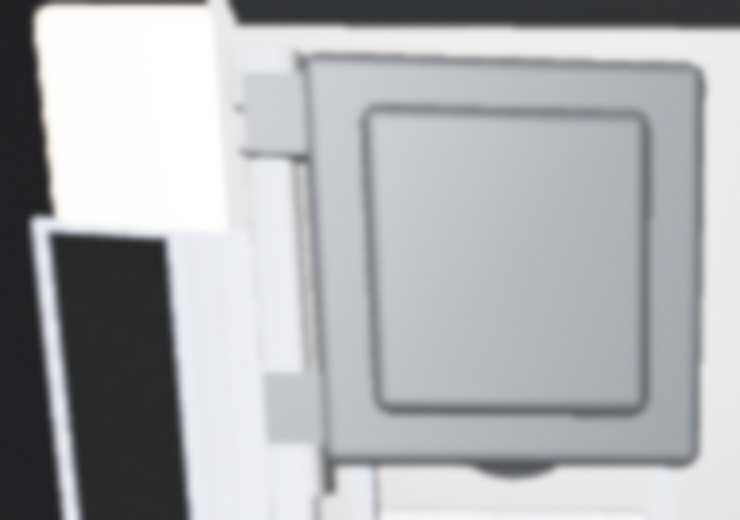

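Run:
```python
from h import *
W=wcam([0.51735,-0.1005,0.2928],[2.20461,-2.2375,-0.0009])
a=lambda u,v:(220+(u+.5)/4-.5,100+(v+.5)/4-.5)
b=lambda u,v:(160+(u+.5)/4-.5,(v+.5)/4-.5)
obs=[(W,[-113,-113,55],a(745,557)),(W,[-113,61,55],a(37,554)),(W,[-100,-35,61],a(432,518)),(W,[-100,35,61],a(133,517)),(W,[45,85.6,92.7],b(30,217)),
(W,[76,-40,74],b(703,63)),(W,[1,-40,74],b(697,464))]
p,r=fit(obs,[.597,-.072,-.0135]);print(p,r)
p2,r2=fit(obs[:5],[.597,-.072,-.0135]);print(p2,r2)
def tor(q): 
    c,s=np.cos(p[2]),np.sin(p[2]); d=q[:2]-p[:2]; return np.array([c*d[0]+s*d[1],-s*d[0]+c*d[1]])*1000
for u,z in (((405,113),69),((140,112),69),((163,405),85),((378,405),85),((275,243),69)):
    print(u,tor(back(W,a(*u),z/1000)))
# jar,vial? finger tips
T=np.linalg.inv(W[1])
for y in (-1,): pass
for t in (.005,.01,.015,.022): # tip points in tool frame at gap 60
    for x in (-.03,.03):
        for yy in (-.011,.011):
            pt=R.from_rotvec([2.20461,-2.2375,-0.0009]).apply([x,yy,t])+[0.51735,-0.1005,0.2928]; print(t,x,yy,proj(W,pt))
```

```text
[ 0.5934 -0.0714 -0.017 ] [[ 1.5788  1.0158]
 [-1.0323  1.4052]
 [-0.5386 -0.5246]
 [ 0.0208 -0.4227]
 [ 0.2787  0.1665]
 [-0.1694 -2.117 ]
 [ 0.1746  0.4654]]
[ 0.5937 -0.0713 -0.0151] [[ 1.757   0.5541]
 [-0.8998  1.2689]
 [-0.4158 -0.852 ]
 [ 0.1308 -0.6144]
 [ 0.0465  0.0304]]
(405, 113) [ -8.5644 -29.0765]
(140, 112) [-8.4638 27.1653]
(163, 405) [-68.2325  22.776 ]
(378, 405) [-68.1397 -23.3926]
(275, 243) [-35.7794  -0.7866]
0.005 -0.03 -0.011 [[239.3847 311.9806]]
0.005 -0.03 0.011 [[243.3192 363.6846]]
0.005 0.03 -0.011 [[405.4054 311.9941]]
0.005 0.03 0.011 [[401.4612 363.7185]]
0.01 -0.03 -0.011 [[242.087 305.483]]
0.01 -0.03 0.011 [[245.7749 355.8759]]
0.01 0.03 -0.011 [[402.6888 305.4934]]
0.01 0.03 0.011 [[398.9923 355.9057]]
0.015 -0.03 -0.011 [[244.6186 299.3962]]
0.015 -0.03 0.011 [[248.0822 348.5389]]
0.015 0.03 -0.011 [[400.1439 299.4037]]
0.015 0.03 0.011 [[396.6725 348.5649]]
0.022 -0.03 -0.011 [[247.9054 291.4935]]
0.022 -0.03 0.011 [[251.0879 338.9811]]
0.022 0.03 -0.011 [[396.8399 291.4977]]
0.022 0.03 0.011 [[393.6508 339.0026]]
```

Run:
```python
import cv2
a=cv2.imread("pics/wrist1.png")
cv2.imwrite("pics/w1f.png",cv2.resize(a[290:430,170:470],None,fx=2.6,fy=2.6,interpolation=cv2.INTER_CUBIC))
```

```text
(no output)
```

View pics/w1f.png

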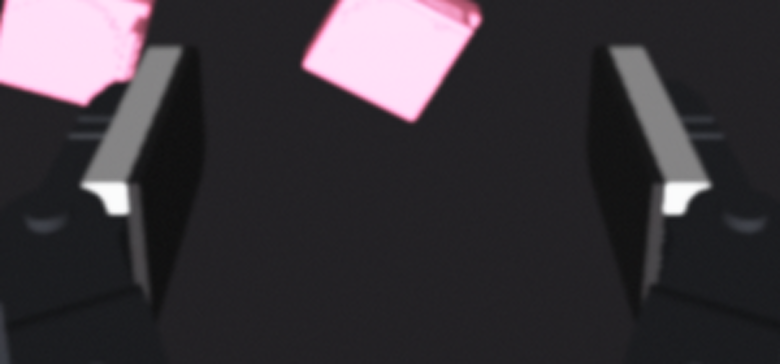

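```bash
cat >> h.py <<'E'
P=np.array([.5937,-.0713,-.016])
def step(pos,rv,tgt):  # tgt reader mm (TCP) -> tool-axis shift in units
    w=r2w(P,tgt)[0]; return R.from_rotvec(rv).inv().apply(w-np.array(pos))*10
def rdr(pos):
    c,s=np.cos(P[2]),np.sin(P[2]); d=np.array(pos[:2])-P[:2]; return np.array([c*d[0]+s*d[1],-s*d[0]+c*d[1],pos[2]])*1000
E
python3 - <<'E'
from h import *
print(step([0.51735,-0.1005,0.2928],[2.20461,-2.2375,-0.0009],[-85,38,150]),rdr([0.51735,-0.1005,0.2928]))
E
```

```text
[-0.6842  0.0894  1.4281] [-75.873  -30.4178 292.8   ]
```

{"method": "move_arm", "body": {"series": "0 0 0 -0.12 0.02 0.1 0.4; 0 0 0 -0.26 0.04 0.25 0.4; 0 0 0 -0.4 0.06 0.4 0.4; 0 0 0 -0.52 0.08 0.55 0.4; 0 0 0 -0.63 0.09 0.7 0.4; 0 0 0 -0.684 0.09 0.85 0.4; 0 0 0 -0.684 0.09 1 0.4; 0 0 0 -0.684 0.09 1 0.4"}}

```text
time: 5.0
tool_pos: [0.5073, -0.0328, 0.1902]
tcp_rot: [2.203, -2.235, -0.006]
wrist_force: [-0.0, 0.5, -0.3]
width: 0.702
```

{"method": "move_arm", "body": {"series": "0 0 0 0 0 0.15 0.4; 0 0 0 0 0 0.3 0.4; 0 0 0 0 0 0.45 0.4; 0 0 0 0 0 0.58 0.4; 0 0 0 0 0 0.68 0.4; 0 0 0 0 0 0.75 0.4; 0 0 0 0 0 0.8 0.4; 0 0 0 0 0 0.8 0.4"}}

```text
time: 5.8
tool_pos: [0.5088, -0.033, 0.1126]
tcp_rot: [2.205, -2.237, -0.001]
wrist_force: [-0.4, 0.3, 0.0]
width: 0.702
```

```bash
python3 snap.py 2 wrist side scene
python3 - <<'E'
import cv2
a=cv2.imread("pics/scene2.png")[170:330,190:390];cv2.imwrite("pics/scene2c.png",cv2.resize(a,None,fx=3.7,fy=3.7,interpolation=cv2.INTER_CUBIC))
a=cv2.imread("pics/side2.png")[150:280,260:420];cv2.imwrite("pics/side2c.png",cv2.resize(a,None,fx=4.5,fy=4.5,interpolation=cv2.INTER_CUBIC))
E
```

```text
wrist array([ 0.50878, -0.03297,  0.11261]) array([ 2.20459, -2.23721, -0.00129]) [-0.39402  0.29532  0.02814] 0.7022696227348576 5.8
side array([ 0.50918, -0.03299,  0.1132 ]) array([ 2.205  , -2.23765, -0.00017]) [-0.12379 -0.05056  0.53852] 0.700604614607235 5.85
scene array([ 0.5095 , -0.03301,  0.11362]) array([-2.20479,  2.23736, -0.00079]) [ 0.08534 -0.07207  0.30124] 0.6980365071854351 5.9
```

View pics/wrist2.png

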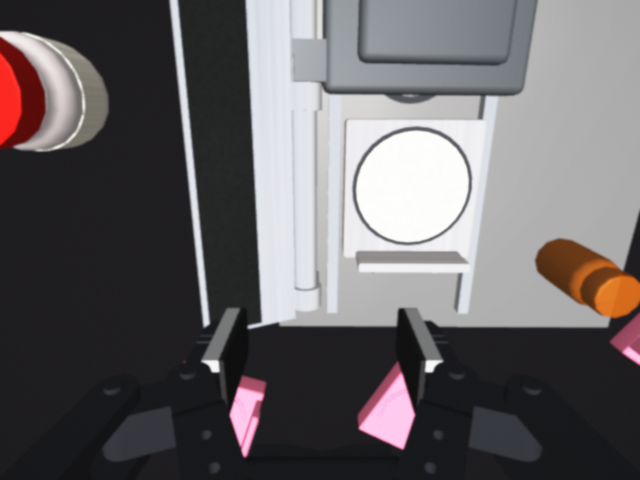

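View pics/scene2c.png

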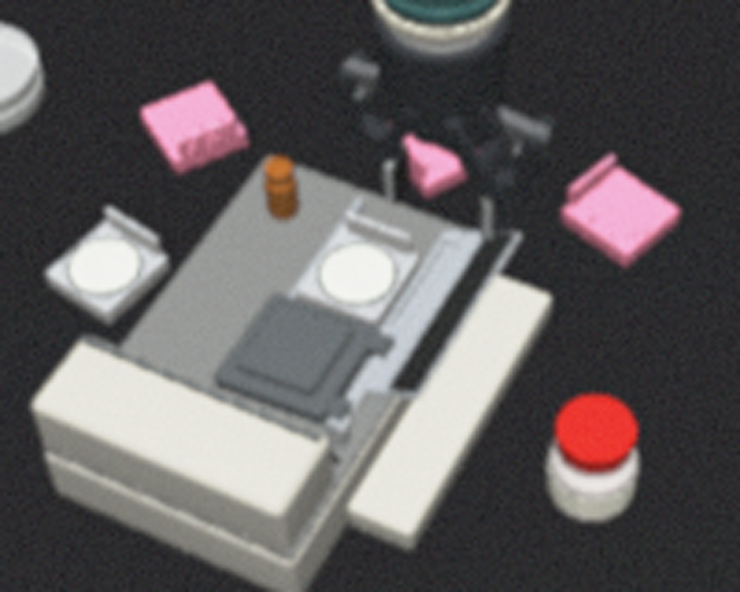

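View pics/side2c.png

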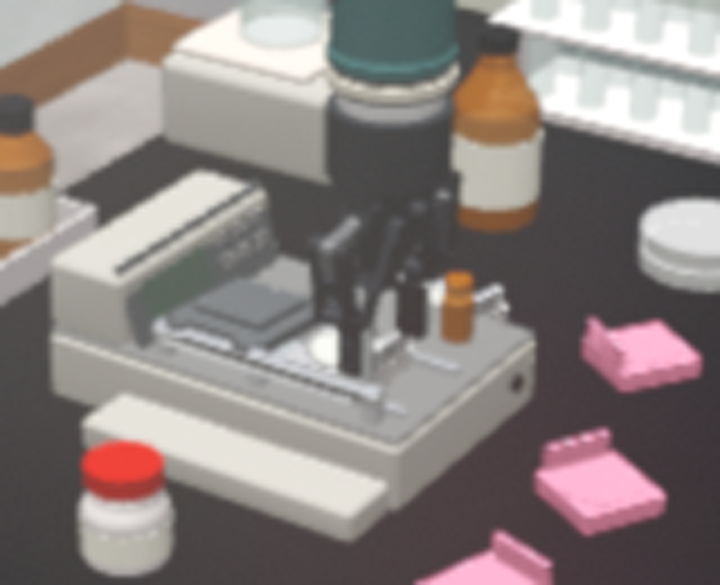

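Run:
```python
import cv2
a=cv2.imread("pics/wrist2.png")
cv2.imwrite("pics/w2a.png",cv2.resize(a[235:340,200:400],None,fx=4,fy=4,interpolation=cv2.INTER_CUBIC))
cv2.imwrite("pics/w2b.png",cv2.resize(a[235:340,330:530],None,fx=4,fy=4,interpolation=cv2.INTER_CUBIC))
```

```text
(no output)
```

View pics/w2a.png

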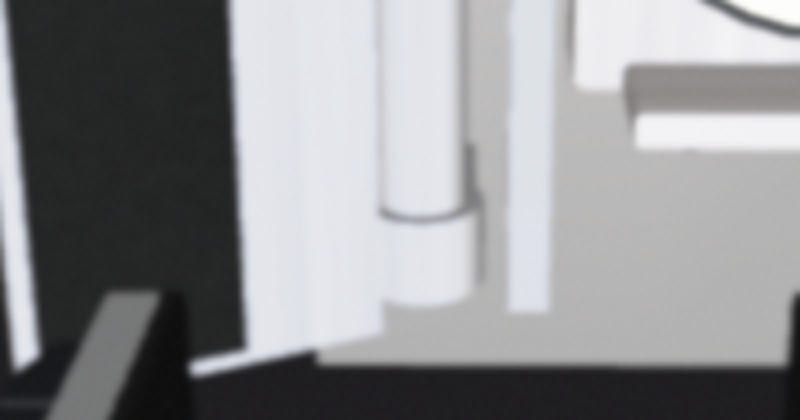

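View pics/w2b.png

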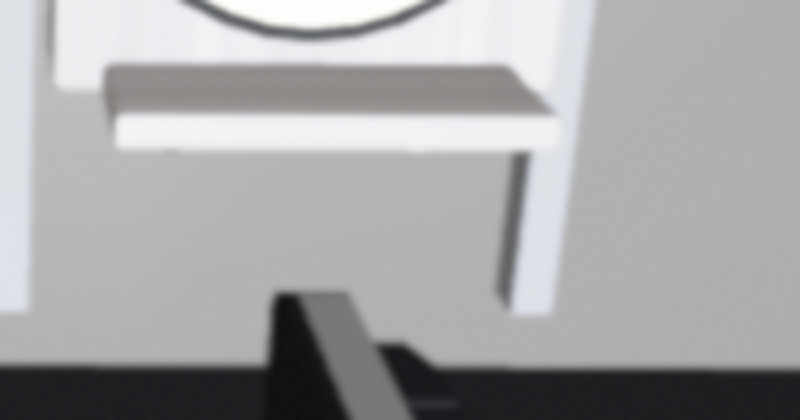

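Run:
```python
from h import *
W=wcam([0.50878,-0.03297,0.11261],[2.20459,-2.23721,-0.00129])
a=lambda u,v:(200+(u+.5)/4-.5,235+(v+.5)/4-.5)
b=lambda u,v:(330+(u+.5)/4-.5,235+(v+.5)/4-.5)
obs=[(W,[-100,35,61],a(508,312)),(W,[-100,30,61],a(550,312)),(W,[-100,-30,61],b(512,315)),(W,[-100,-35,61],b(554,315)),(W,[-95,85.6,92.7],a(14,370)),(W,[-113,-113,55],(609,329))]
p,r=fit(obs,P);print(p,r)
pc=[back(W,b(115,150),.085),back(W,b(558,150),.085)]
def tor(q,p): 
    c,s=np.cos(p[2]),np.sin(p[2]); d=q[:2]-p[:2]; return np.array([c*d[0]+s*d[1],-s*d[0]+c*d[1]])*1000
for q in pc: print(q,tor(q,p),tor(q,P))
print(tor(back(W,b(348,292),.105),p), rdr([0.5095,-.033,.1136]))
pos=np.array([0.50878,-0.03297,0.11261]);rv=[2.20459,-2.23721,-0.00129]
for t in (.004,.006,.008,.01,.012):
    print(t,proj(W,pos+R.from_rotvec(rv).apply([.03,-.011,t])),b(300,292))
```

```text
[ 0.5936 -0.0724 -0.026 ] [[-0.2069 -1.0288]
 [-0.6219 -0.926 ]
 [-0.2041 -0.4434]
 [-0.6362 -0.3408]
 [ 2.0378  9.6407]
 [ 0.4533  2.1102]]
[ 0.5256 -0.048   0.085 ] [-68.5665  22.552 ] [-68.4364  22.166 ]
[ 0.525  -0.0936  0.085 ] [-68.0511 -22.9969] [-68.3756 -23.3857]
[-74.0264   2.6886] [-84.802  36.948 113.6  ]
0.004 [[405.9709 313.3472]] (404.625, 307.625)
0.006 [[404.8475 310.6591]] (404.625, 307.625)
0.008 [[403.7539 308.042 ]] (404.625, 307.625)
0.01 [[402.6888 305.4934]] (404.625, 307.625)
0.012 [[401.6511 303.0104]] (404.625, 307.625)
```

{"method": "move_arm", "body": {"series": "0 0 0 0 0 0.04 0.4; 0 0 0 0 0 0.08 0.4; 0 0 0 0 0 0.12 0.4; 0 0 0 0 0 0.16 0.4; 0 0 0 0 0 0.2 0.4; 0 0 0 0 0 0.24 0.4; 0 0 0 0 0 0.28 0.4; 0 0 0 0 0 0.28 0.4"}}

```text
time: 6.75
tool_pos: [0.51, -0.032, 0.0859]
tcp_rot: [-2.202, 2.237, 0.0]
wrist_force: [-1.1, 5.3, 6.4]
width: 0.699
```

```bash
python3 snap.py 3 wrist side scene
python3 - <<'E'
import cv2
a=cv2.imread("pics/scene3.png")[170:330,190:390];cv2.imwrite("pics/scene3c.png",cv2.resize(a,None,fx=3.7,fy=3.7,interpolation=cv2.INTER_CUBIC))
a=cv2.imread("pics/side3.png")[180:270,280:400];cv2.imwrite("pics/side3c.png",cv2.resize(a,None,fx=6,fy=6,interpolation=cv2.INTER_CUBIC))
E
```

```text
wrist array([ 0.51001, -0.03198,  0.08593]) array([-2.20248,  2.23675,  0.00034]) [-1.09239  5.31185  6.43197] 0.6988281738583764 6.75
side array([ 0.51003, -0.03197,  0.08611]) array([-2.20248,  2.23671,  0.00038]) [-1.29188  4.80451  7.06848] 0.6978949742539523 6.8
scene array([ 0.51005, -0.03195,  0.08622]) array([-2.2025 ,  2.23667,  0.00035]) [-1.0056   4.82256  9.10097] 0.6983903160295248 6.85
```

View pics/wrist3.png

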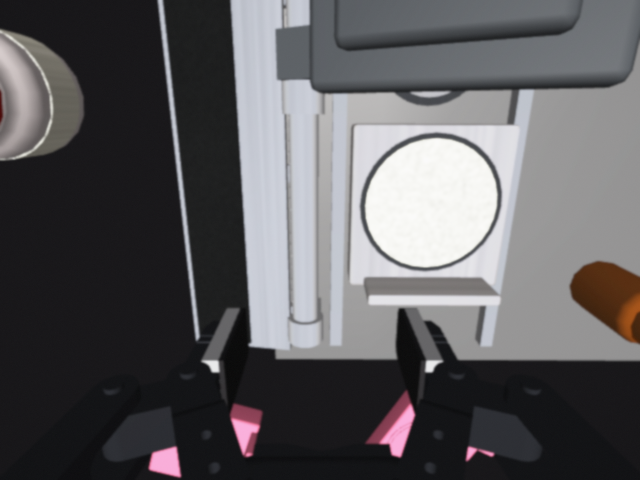

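View pics/scene3c.png

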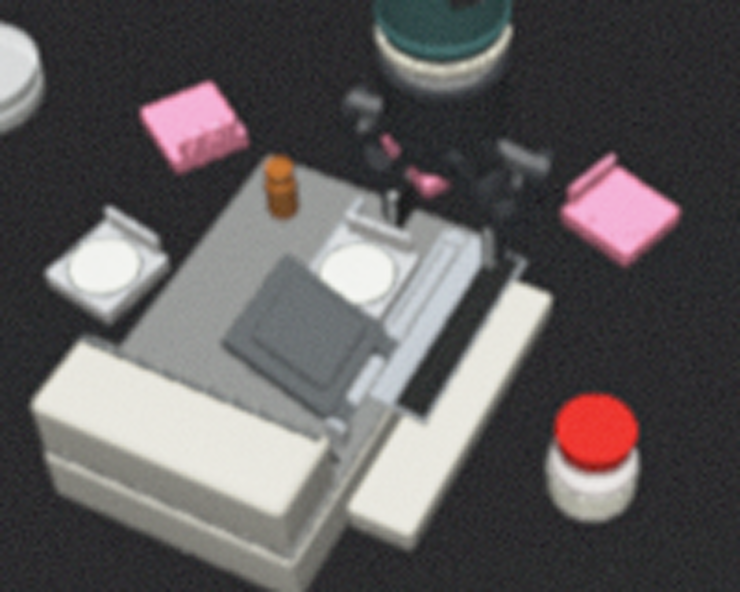

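View pics/side3c.png

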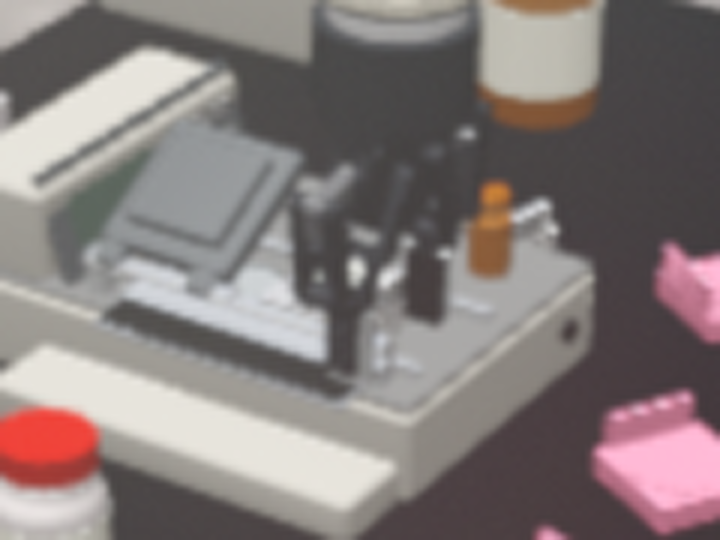

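{"method": "move_arm", "body": {"series": "0 0 0 0 0 0.03 0.4; 0 0 0 0 -0.03 0.03 0.4; 0 0 0 0 -0.06 0.03 0.4; 0 0 0 0 -0.12 0.03 0.4; 0 0 0 0 -0.18 0.03 0.4; 0 0 0 0 -0.24 0.03 0.4; 0 0 0 0 -0.3 0.03 0.4; 0 0 0 0 -0.33 0.03 0.4"}}

```text
time: 7.7
tool_pos: [0.54, -0.0321, 0.0828]
tcp_rot: [2.203, -2.236, -0.009]
wrist_force: [-9.7, 4.2, 15.8]
width: 0.701
```

```bash
python3 snap.py 4 wrist side scene
python3 - <<'E'
import cv2
a=cv2.imread("pics/scene4.png")[170:330,190:390];cv2.imwrite("pics/scene4c.png",cv2.resize(a,None,fx=3.7,fy=3.7,interpolation=cv2.INTER_CUBIC))
a=cv2.imread("pics/side4.png")[180:270,280:400];cv2.imwrite("pics/side4c.png",cv2.resize(a,None,fx=6,fy=6,interpolation=cv2.INTER_CUBIC))
E
```

```text
wrist array([ 0.54   , -0.03214,  0.0828 ]) array([ 2.20349, -2.23578, -0.00904]) [-9.67778  4.20341 15.79589] 0.7011445312207613 7.7
side array([ 0.54044, -0.03217,  0.08289]) array([ 2.20374, -2.23614, -0.00832]) [-8.12398  4.23653 11.65298] 0.7002854267100739 7.75
scene array([ 0.54039, -0.03214,  0.08284]) array([ 2.20388, -2.23632, -0.00801]) [-8.40197  4.67876 12.98111] 0.7003327395188494 7.8
```

View pics/wrist4.png

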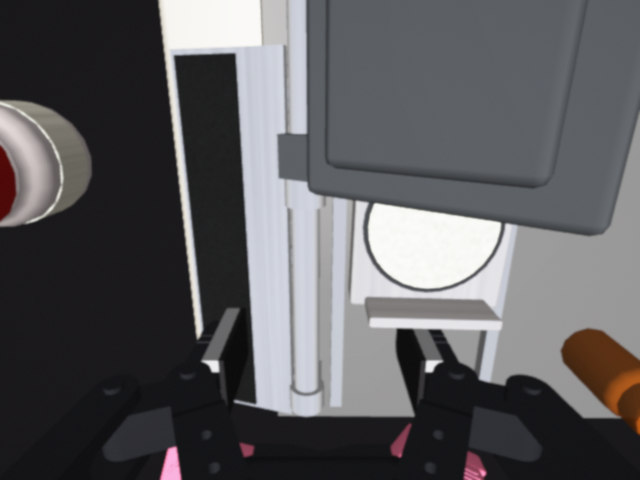

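View pics/scene4c.png

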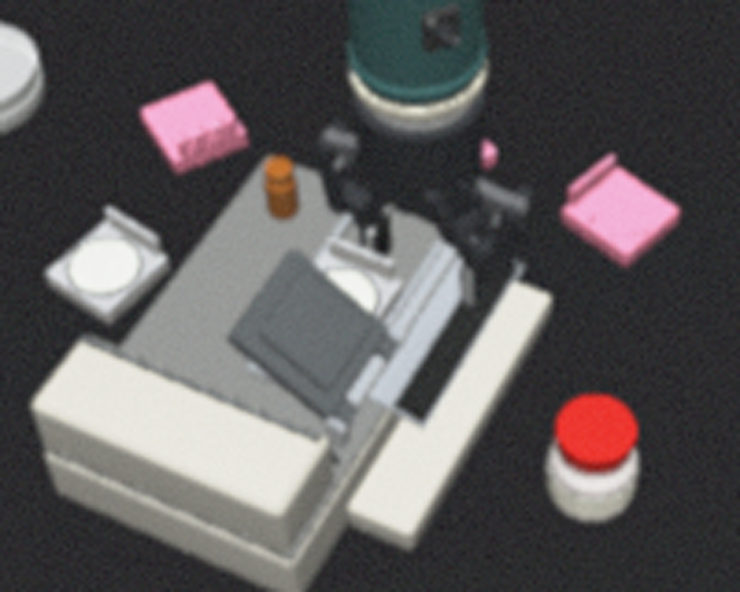

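View pics/side4c.png

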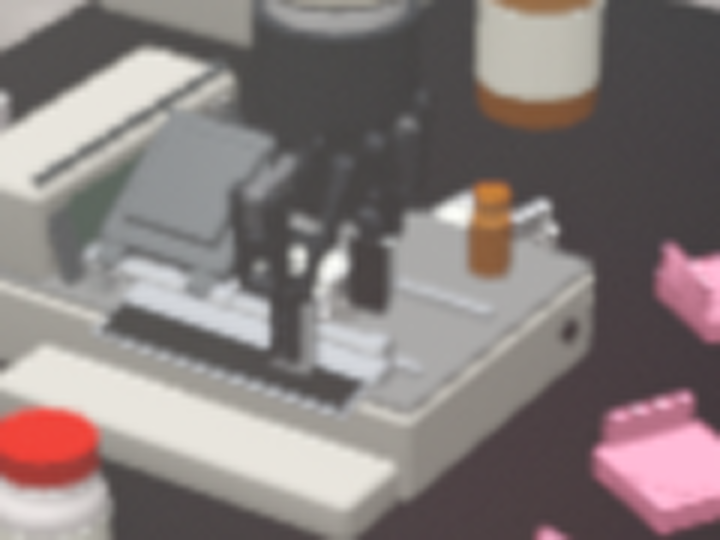

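{"method": "move_arm", "body": {"series": "0 0 0 0 -0.03 -0.01 0.4; 0 0 0 0 -0.07 -0.01 0.4; 0 0 0 0 -0.11 -0.01 0.4; 0 0 0 0 -0.15 -0.01 0.4; 0 0 0 0 -0.18 -0.01 0.4; 0 0 0 0 -0.21 -0.01 0.4; 0 0 0 0 -0.23 -0.01 0.4; 0 0 0 0 -0.24 -0.01 0.4"}}

```text
time: 8.65
tool_pos: [0.5643, -0.033, 0.0833]
tcp_rot: [2.204, -2.236, -0.007]
wrist_force: [-7.2, 2.5, 10.1]
width: 0.701
```

```bash
python3 snap.py 5 wrist
python3 - <<'E'
import cv2
a=cv2.imread("pics/wrist5.png")
cv2.imwrite("pics/w5a.png",cv2.resize(a[180:380,330:530],None,fx=3,fy=3,interpolation=cv2.INTER_CUBIC))
E
```

```text
wrist array([ 0.56434, -0.03303,  0.08327]) array([ 2.20365, -2.23597, -0.00651]) [-7.16227  2.46491 10.14864] 0.7014665453576162 8.65
```

View pics/w5a.png

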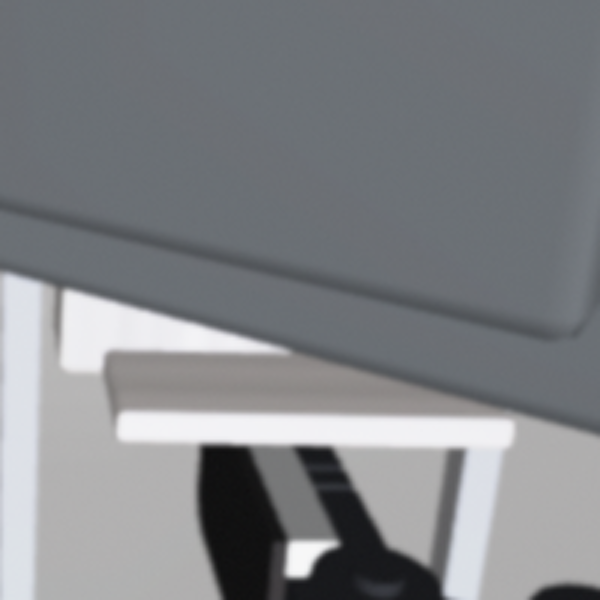

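Run:
```python
from h import *
W=wcam([0.56434,-0.03303,0.08327],[2.20365,-2.23597,-0.00651])
b=lambda u,v:(330+(u+.5)/3-.5,180+(v+.5)/3-.5)
for uv in ((120,441),(512,446)): print(rdr(back(W,b(*uv),.085)))
print(rdr([0.56434,-0.03303,0.08327]))
```

```text
[-20.9351  21.4226  85.    ]
[-21.4859 -23.8893  85.    ]
[-29.9685  37.7954  83.27  ]
```

{"method": "move_arm", "body": {"series": "0 0 0 0 -0.01 0 0.4; 0 0 0 0 -0.02 0 0.4; 0 0 0 0 -0.03 0 0.4; 0 0 0 0 -0.04 0 0.4; 0 0 0 0 -0.05 0 0.4; 0 0 0 0 -0.06 0 0.4; 0 0 0 0 -0.06 0 0.4; 0 0 0 0 -0.06 0 0.4"}}

```text
time: 9.5
tool_pos: [0.5704, -0.0331, 0.0833]
tcp_rot: [2.204, -2.236, -0.006]
wrist_force: [-5.1, 3.2, 7.0]
width: 0.701
```

```bash
python3 snap.py 6 wrist
python3 - <<'E'
import cv2
a=cv2.imread("pics/wrist6.png")
cv2.imwrite("pics/w6a.png",cv2.resize(a[180:380,330:530],None,fx=3,fy=3,interpolation=cv2.INTER_CUBIC))
E
```

```text
wrist array([ 0.57041, -0.03308,  0.08326]) array([ 2.20391, -2.2362 , -0.00607]) [-5.07399  3.19727  6.98605] 0.7012461310211398 9.5
```

View pics/w6a.png

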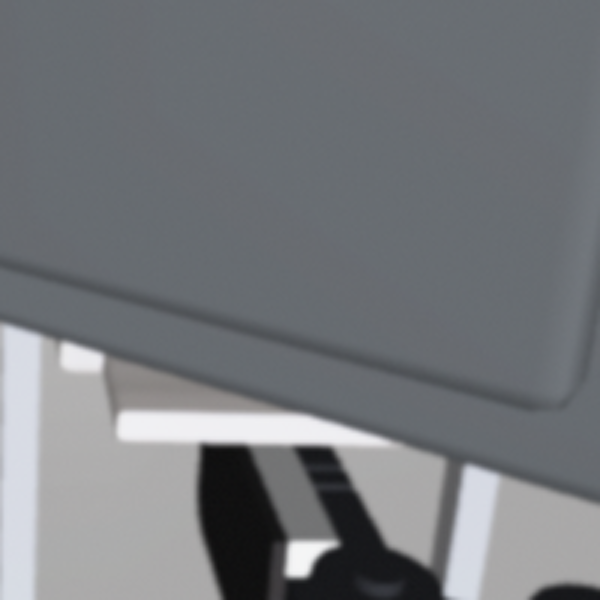

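{"method": "move_arm", "body": {"series": "0 0 0 0 -0.005 0 0.4; 0 0 0 0 -0.01 0 0.4; 0 0 0 0 -0.015 0 0.4; 0 0 0 0 -0.02 0 0.4; 0 0 0 0 -0.02 0 0.4; 0 0 0 0 -0.02 0 0.4; 0 0 0 0 -0.02 0 0.4; 0 0 0 0 -0.02 0 0.4"}}

```text
time: 10.35
tool_pos: [0.5722, -0.0331, 0.0832]
tcp_rot: [2.204, -2.236, -0.007]
wrist_force: [-7.0, 2.2, 7.8]
width: 0.7
```

```bash
python3 snap.py 7 wrist side scene
python3 - <<'E'
import cv2
a=cv2.imread("pics/wrist7.png")
cv2.imwrite("pics/w7a.png",cv2.resize(a[180:380,330:530],None,fx=3,fy=3,interpolation=cv2.INTER_CUBIC))
E
```

```text
wrist array([ 0.57219, -0.03309,  0.08325]) array([ 2.20378, -2.23591, -0.00656]) [-6.97685  2.19594  7.84997] 0.6998095931325816 10.35
side array([ 0.57216, -0.03309,  0.08323]) array([ 2.20376, -2.23588, -0.00665]) [-6.79822  2.78397  8.2414 ] 0.7009657210510138 10.4
scene array([ 0.57218, -0.0331 ,  0.08324]) array([ 2.20374, -2.23591, -0.00656]) [-6.47335  2.37141  8.09429] 0.7035644294095456 10.45
```

View pics/w7a.png

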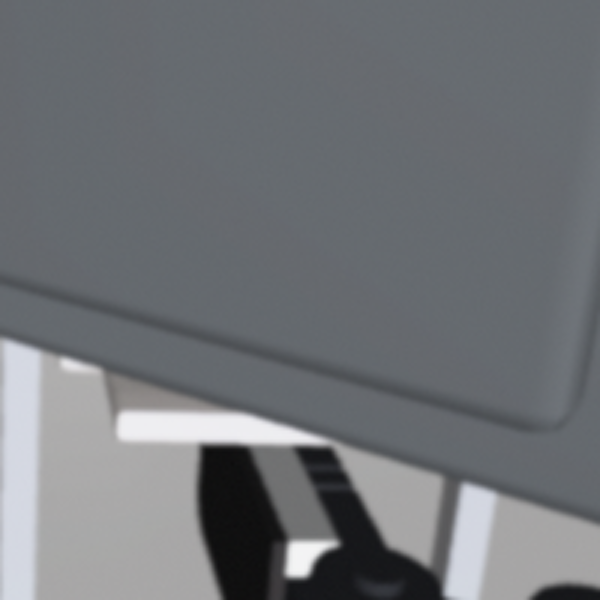

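{"method": "move_arm", "body": {"series": "0 0 0 0 -0.005 0 0.4; 0 0 0 0 -0.01 0 0.4; 0 0 0 0 -0.015 0 0.4; 0 0 0 0 -0.015 0 0.4; 0 0 0 0 -0.015 0 0.4; 0 0 0 0 -0.015 0 0.4; 0 0 0 0 -0.015 0 0.4; 0 0 0 0 -0.015 0 0.4"}}

```text
time: 11.3
tool_pos: [0.5732, -0.0331, 0.0832]
tcp_rot: [2.203, -2.236, -0.008]
wrist_force: [-7.4, 2.1, 8.8]
width: 0.701
```

```bash
python3 snap.py 8 wrist side
python3 - <<'E'
import cv2
a=cv2.imread("pics/wrist8.png")
cv2.imwrite("pics/w8a.png",cv2.resize(a[180:380,330:530],None,fx=3,fy=3,interpolation=cv2.INTER_CUBIC))
a=cv2.imread("pics/side8.png")[170:270,280:400];cv2.imwrite("pics/side8c.png",cv2.resize(a,None,fx=6,fy=6,interpolation=cv2.INTER_CUBIC))
E
```

```text
wrist array([ 0.57319, -0.03311,  0.0832 ]) array([ 2.20301, -2.23567, -0.00789]) [-7.43978  2.13451  8.8466 ] 0.7011102665564921 11.3
side array([ 0.57318, -0.0331 ,  0.08319]) array([ 2.20305, -2.2356 , -0.00788]) [-8.36312  2.43226  9.5535 ] 0.6959401271825215 11.35
```

View pics/w8a.png

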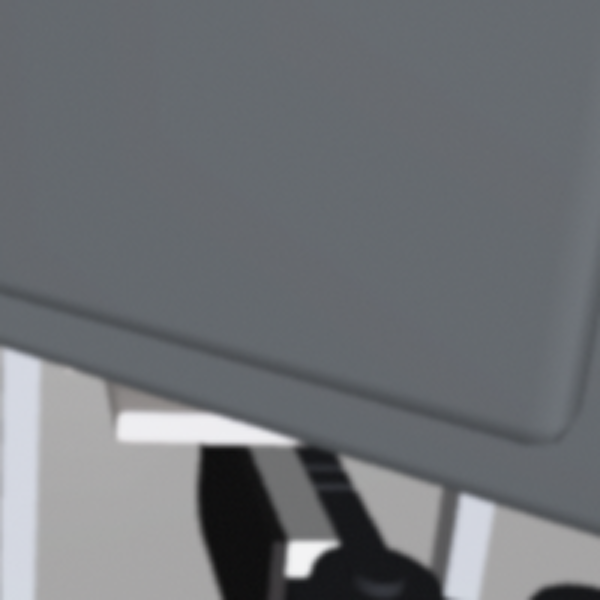

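View pics/side8c.png

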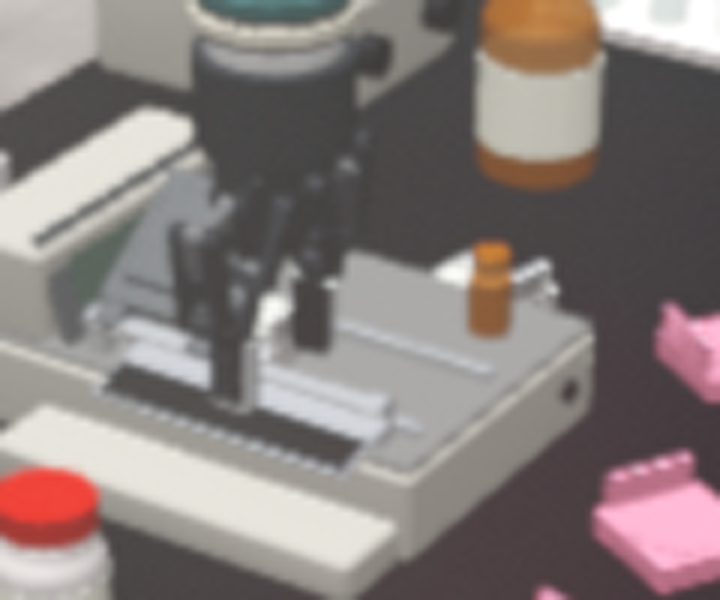

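{"method": "move_arm", "body": {"series": "0 0 0 0 -0.005 0 0.4; 0 0 0 0 -0.01 0 0.4; 0 0 0 0 -0.015 0 0.4; 0 0 0 0 -0.015 0 0.4; 0 0 0 0 -0.015 0 0.4; 0 0 0 0 -0.015 0 0.4; 0 0 0 0 -0.015 0 0.4; 0 0 0 0 -0.015 0 0.4"}}

```text
time: 12.2
tool_pos: [0.5733, -0.0331, 0.0832]
tcp_rot: [2.201, -2.234, -0.011]
wrist_force: [-11.9, 1.6, 12.8]
width: 0.7
```

```bash
python3 snap.py 9 wrist scene
python3 - <<'E'
import cv2
a=cv2.imread("pics/wrist9.png")
cv2.imwrite("pics/w9a.png",cv2.resize(a[180:380,330:530],None,fx=3,fy=3,interpolation=cv2.INTER_CUBIC))
from h import *
W=wcam([0.57319,-.03311,.0832],[2.20301,-2.23567,-.00789])
b=lambda u,v:(330+(u+.5)/3-.5,180+(v+.5)/3-.5)
print(rdr(back(W,b(120,441),.085)),rdr([0.57319,-.03311,.0832]))
E
```

```text
wrist array([ 0.57327, -0.03309,  0.08316]) array([ 2.20141, -2.23419, -0.01144]) [-11.93597   1.63511  12.7874 ] 0.7004106211983266 12.2
scene array([ 0.57327, -0.0331 ,  0.08318]) array([ 2.2014 , -2.23417, -0.01143]) [-12.06728   2.86908  12.93158] 0.6953838733779704 12.25
[-12.0362  21.4939  85.    ] [-21.1184  37.857   83.2   ]
```

View pics/w9a.png

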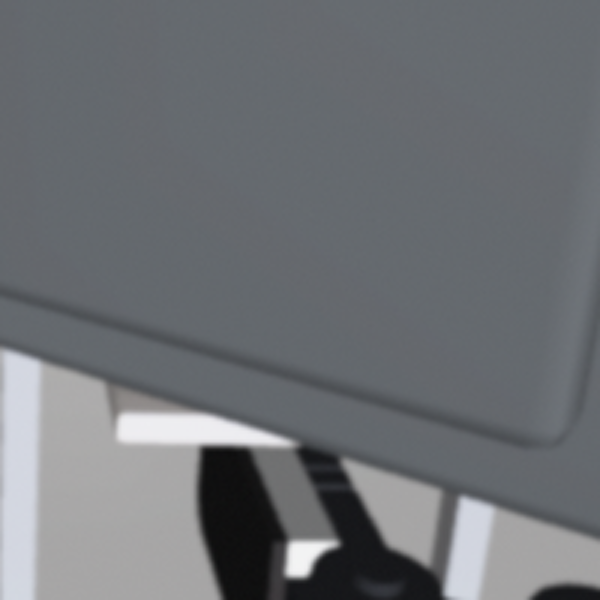

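{"method": "move_arm", "body": {"series": "0 0 0 0 0.02 0 0.4; 0 0 0 0 0.04 0 0.4; 0 0 0 0 0.06 0 0.4; 0 0 0 0 0.08 0 0.4; 0 0 0 0 0.09 0 0.4; 0 0 0 0 0.09 -0.02 0.4; 0 0 0 0 0.09 -0.04 0.4; 0 0 0 0 0.09 -0.06 0.4"}}

```text
time: 13.1
tool_pos: [0.5717, -0.0334, 0.0917]
tcp_rot: [-2.2, 2.234, -0.008]
wrist_force: [3.5, 1.2, 6.8]
width: 0.701
```

{"method": "move_arm", "body": {"series": "0 0 0 0 0 -0.02 0.4; 0 0 0 0 0 -0.05 0.4; 0 0 0 0 0 -0.08 0.4; 0 0 0 0 0 -0.12 0.4; 0 0 0 0 0 -0.2 0.4; 0 0 0 0 0 -0.35 0.4; 0 0 0 0 0 -0.55 0.4; 0 0 0 0 0 -0.75 0.4"}}

```text
time: 13.9
tool_pos: [0.567, -0.0335, 0.1647]
tcp_rot: [2.204, -2.236, -0.003]
wrist_force: [0.6, -0.4, -0.3]
width: 0.696
```

{"method": "move_arm", "body": {"series": "0 0 0 0 0.1 -0.2 0.4; 0 0 0 0 0.2 -0.4 0.4; 0 0 0 0 0.3 -0.6 0.4; 0 0 0 0 0.4 -0.8 0.4; 0 0 0 0 0.5 -0.9 0.4; 0 0 0 0 0.5 -0.9 0.4; 0 0 0 0 0.5 -0.9 0.4; 0 0 0 0 0.5 -0.9 0.4"}}

```text
time: 14.7
tool_pos: [0.5176, -0.033, 0.253]
tcp_rot: [2.204, -2.237, -0.003]
wrist_force: [-0.2, 0.7, -0.2]
width: 0.702
```

```bash
python3 snap.py 10 wrist scene side
python3 - <<'E'
import cv2
a=cv2.imread("pics/scene10.png")[170:330,190:390];cv2.imwrite("pics/scene10c.png",cv2.resize(a,None,fx=3.7,fy=3.7,interpolation=cv2.INTER_CUBIC))
E
```

```text
wrist array([ 0.51761, -0.03303,  0.25297]) array([ 2.20414, -2.23681, -0.00261]) [-0.22628  0.66095 -0.19595] 0.7022907420325147 14.7
scene array([ 0.51766, -0.03302,  0.25288]) array([ 2.2041 , -2.23664, -0.00292]) [ 0.75623  0.51512 -0.76119] 0.7007091017133502 14.75
side array([ 0.51773, -0.03304,  0.25291]) array([ 2.20407, -2.23663, -0.00291]) [0.5065  0.02979 0.8827 ] 0.6996056612479317 14.8
```

View pics/wrist10.png

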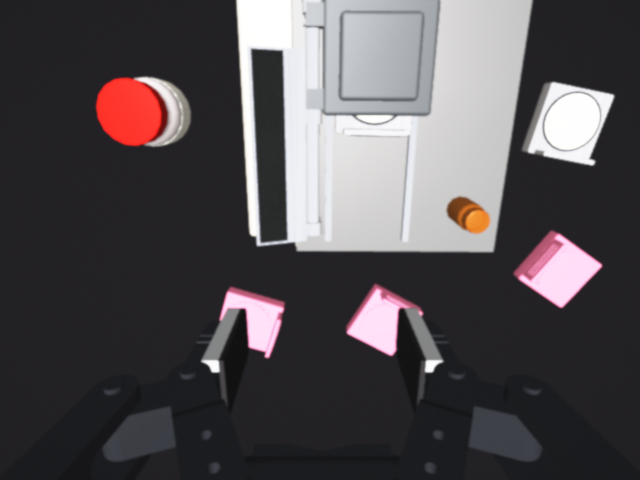

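View pics/scene10c.png

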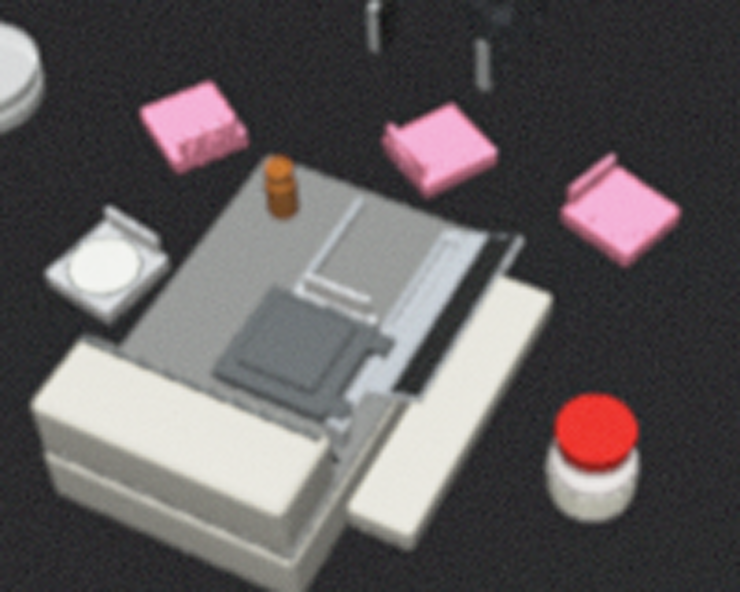

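Run:
```python
import cv2
a=cv2.imread("pics/wrist10.png")
cv2.imwrite("pics/w10a.png",cv2.resize(a[90:260,290:440],None,fx=3.5,fy=3.5,interpolation=cv2.INTER_CUBIC))
```

```text
(no output)
```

View pics/w10a.png

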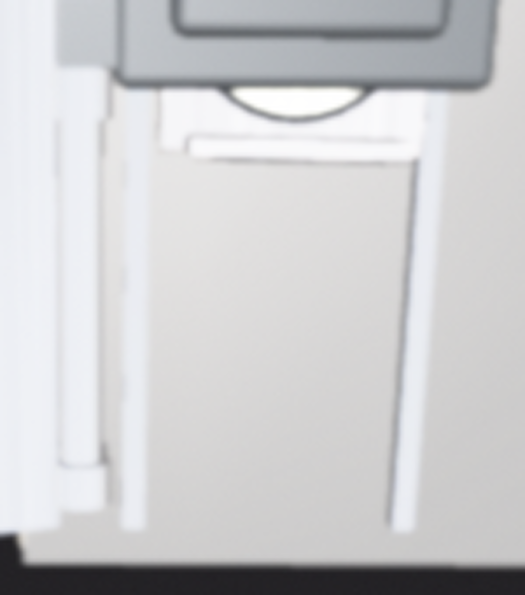

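Run:
```python
from h import *
W=wcam([0.51761,-.03303,.25297],[2.20414,-2.23681,-.00261])
b=lambda u,v:(290+(u+.5)/3.5-.5,90+(v+.5)/3.5-.5)
obs=[(W,[-100,35,61],b(122,529)),(W,[-100,30,61],b(146,529)),(W,[-100,-30,61],b(391,531)),(W,[-100,-35,61],b(414,531)),(W,[-113,61,55],b(22,566))]
p,r=fit(obs,P);print(p,r)
for uv in ((186,156),(412,161)):
    q=back(W,b(*uv),.085); print(rdr(q)); d=q[:2]-p[:2]; c,s=np.cos(p[2]),np.sin(p[2]); print(c*d[0]+s*d[1],-s*d[0]+c*d[1])
q=back(W,b(390,87),.075)
print('flap top front edge',[rdr(back(W,b(*uv),.081)) for uv in ((120,84),(490,88))], rdr(back(W,b(391,531),.061)))
```

```text
[ 0.5932 -0.0728 -0.0281] [[ 0.6197 -0.3736]
 [-0.3235 -0.2987]
 [ 0.6014  0.0276]
 [-0.0632  0.1023]
 [-0.9565  0.7028]]
[-12.2591  22.5178  85.    ]
-0.01204077090173543 0.023915634304521555
[-13.2006 -23.6767  85.    ]
-0.012424908711079779 -0.022286876922670368
flap top front edge [array([ 1.6564, 36.0115, 81.    ]), array([  0.95  , -39.3887,  81.    ])] [-100.8345  -29.8259   61.    ]
```

```bash
python3 -c "
from workcell import bot
print(bot.finish_job())"
```

```text
the job is handed in; nothing more can be done
None
```

The carrier is loaded and I handed the job in at about 14.9 s of the 38 s limit; the finish call gives no verdict, so that is by my own checks.

I pressed the bar down with the left fingertip, which raised the flap. With the right fingertip I pushed the carrier by its thumb plate until it met the end stop. At the stop, a further 1.5 mm command moved the tool only 0.1 mm and the push force rose from about 7 N to 12 N. I then eased back, let the flap down and lifted clear.

**Last checks (wrist picture from above):**
- **Carrier position:** the plate's rear face measured at reader x -12 to -13 mm, which puts the carrier at about 17–18 mm, with home at 18 mm. It lies straight to within about 0.02 rad.
- **Flap:** its front edge measures where it should if the flap lies level on the carrier. I judged the angle only from this edge and did not measure it.
- **Robot and ware:** the arm is clear, with wrist force around zero. The spare, vial, jar and pink look-alikes appear not to have moved.

**What disagreed:**
- **Finger width:** during the push, the finger position put the plate about 2 mm further in than the picture did, so I used the stop contact to decide it was home.
- **Backing off:** I commanded 9 mm back before lifting, but the rubber strip held the pressing finger, so the tool had moved back only about 2 mm when the lift began. The later picture shows the carrier stayed home.
- **Reader angle:** my fits of the reader's yaw ranged from -0.014 to -0.028 rad, so the carrier's angle is known only to about 0.01–0.02 rad.

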